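# Clear the sewing-room sorting board

### The job

First move all the thread spools from the sorting board onto the blue carousel, pinching them lightly (under 15 N per finger: thin cores), then turn the carousel (it has a bar handle) slowly, under half a turn a second, through one full turn, either way, to check that they ride clear. Then take the dark wooden block, sweep all the brass buttons off the board's open end into the white trough without a finger touching them, and put the block back on its cork mat. Leave the pincushion, tape measure and thread cone alone.

Things in the scene. Friction and masses are not known exactly. Their poses are not given: they have to be found in the camera images.
- board: Fixed sorting board, green gridded mat on a wooden slab, 200 mm (x) by 250 mm (y); origin at the centre of its underside, on the table. Top 40 mm above the origin. Rims 10 mm wide, 8 mm high along both long sides (clear width 180 mm between x = -90 and 90). Its -y end (y = -125 mm) is open and drops into the white trough; its +y end is open too, onto the bare table.
- trough (a point): Centre of the inner floor of the white catch trough fixed to the board's -y end, 167 mm from the board's centre, axes as the board's. Inside 188 mm (x) by 84 mm (y); floor 4 mm above the table, three outer walls 28 mm high (12 mm below the board's top).
- carousel: Grey fixed foot of a spool carousel, with a white pointer along its x axis; origin on the table, on the carousel's axis. On it turns a round blue turntable, 190 mm across, with a rim 4 mm wide whose top is 26 mm above the table; its floor is 16 mm above the table. A steel post 14 mm thick stands in its middle with a bar handle on top.
- turntable (a joint): Turn of the blue turntable about the upright axis, rad, 0 at the start (the handle's red end then lies over the white pointer), positive anticlockwise from above. It turns freely both ways for more than a full turn and stays where it is left.
- handle (a point): Centre of the white bar handle on top of the carousel's post, 92 mm above the table; it turns with the turntable. The bar is 44 mm long along its x (red at its +x end), 14 mm thick along y and 32 mm high (76 to 108 mm above the table), above the tops of the standing spools (71 mm).
- mat: Fixed thin cork mat where the wooden block lives, 140 mm along x, 100 mm along y, 4 mm thick; origin at the centre of its underside.
- block: Loose dark wooden pressing block used as a sweeper, 90 mm along its x, 36 mm along its y, 45 mm high, 0.1 to 0.2 kg; origin at the centre of its underside.
- spool1: Loose thread spool, wine red with pale ends, a cylinder 40 mm in diameter and 55 mm high, about 50 g, at first standing on the board; origin at the centre of its lower end, z along its axis. Its thin-walled core crushes when pinched with more than 15 N per finger. May be absent.
- spool2: Loose thread spool, neon yellow with pale ends, a cylinder 40 mm in diameter and 55 mm high, about 50 g, at first standing on the board; origin at the centre of its lower end, z along its axis. Its thin-walled core crushes when pinched with more than 15 N per finger. May be absent.
- spool3: Loose thread spool, orange with pale ends, a cylinder 40 mm in diameter and 55 mm high, about 50 g, at first standing on the board; origin at the centre of its lower end, z along its axis. Its thin-walled core crushes when pinched with more than 15 N per finger. May be absent.
- spool4: Loose thread spool, pink with pale ends, a cylinder 40 mm in diameter and 55 mm high, about 50 g, at first standing on the board; origin at the centre of its lower end, z along its axis. Its thin-walled core crushes when pinched with more than 15 N per finger. May be absent.
- button1: Loose brass coat button, a disc 24 mm in diameter and 6 mm thick, at first flat on the board; origin at the centre of its underside. May be absent.
- button2: Loose brass coat button, a disc 24 mm in diameter and 6 mm thick, at first flat on the board; origin at the centre of its underside. May be absent.
- button3: Loose brass coat button, a disc 24 mm in diameter and 6 mm thick, at first flat on the board; origin at the centre of its underside. May be absent.
- button4: Loose brass coat button, a disc 24 mm in diameter and 6 mm thick, at first flat on the board; origin at the centre of its underside. May be absent.
- button5: Loose brass coat button, a disc 24 mm in diameter and 6 mm thick, at first flat on the board; origin at the centre of its underside. May be absent.
- button6: Loose brass coat button, a disc 24 mm in diameter and 6 mm thick, at first flat on the board; origin at the centre of its underside. May be absent.
- pincushion: Bystander: red and green tomato pincushion, 86 mm wide, 55 mm high plus needles; origin under its centre.
- tape: Bystander: round yellow tape measure, 56 mm wide, 20 mm high; origin under its centre.
- cone: Bystander: orange thread cone, 68 mm wide, 100 mm high; origin under its centre.
Things that resemble listed ones, but are neither listed nor needed, are in the scene too. Of the things like the block, leave any that is green; of the rest the larger one is meant.

How it is judged:
By the outcome, as a careful person would: the job done as asked, in the order asked, and still so for the second after the job is handed in, with the robot touching nothing.
Of spool1, spool2, spool3, spool4 only 2 to 4 are there at a start; the rules pass over those that are not, and their reading is None.
Of button1, button2, button3, button4, button5, button6 only 3 to 6 are there at a start; the rules pass over those that are not, and their reading is None.
At some moment in a run one of spool1, spool2, spool3, spool4, block may be knocked a few centimetres aside while the robot is not near it.
Once in a run the grip may slacken for a moment while it holds something.
It also fails if it takes over 210 s, if anything falls off the work surface, if the arm or the gripper's body presses on something with over 40 N, if the wrist force passes 120 N, or if a joint passes its speed limit or range.

### The arm

A 7-joint arm with a two-finger parallel gripper is mounted at the origin on the work surface. World frame = base frame: x ahead of the robot, y to its left, z up, the work surface at z = 0. Lengths are in m, angles in rad, forces in N, time in s.
With the tool pointing down it reaches from about 0.425 to 0.95 m from the base axis. Payload 4.7 kg.
Tool frame: the origin (TCP) lies between the finger pads; the fingertips stand 25 mm ahead of it and the grasp point (between the pads) lies 6 mm ahead of it; z points along the fingers, y is the line along which they close (so a half turn about z gives the same grasp; the last joint's range is limited). The gripper opens to 85 mm and grips with 20 to 120 N. Pads are 22 mm wide; open, the fingers measure 114 mm over their backs; the gripper's body (76 mm by 85 mm) begins 54 mm behind the grasp point. The pads swing forward as they close: fully open they stand 13 mm farther back than shut.
Start: joints at [-1.231, 0.469, -0.049, 1.532, 0.024, 1.141, -0.082], TCP at [0.243, 0.63, 0.256] pointing down, gripper open.
Joint ranges: [-2.59, 2.59], [-0.33, 1.99], [-1.39, 1.29], [0.1, 2.45], [-1.04, 4.18], [0.21, 1.99], [-2.66, 2.66]. Speed limits (rad/s): [2.57, 2.57, 3.14, 3.14, 3.14, 3.14, 3.14].

### API

Orientations are given as a 3x3 rotation matrix whose columns are the frame's x, y, z axes.
In Python, from rig import * gives the robot as it stands. Calls block until the motion is done:
- movep(position, orientation): joint-space move of the TCP to a pose.
- move_l(position, attitude=None, feed=0.15, until_force=None): straight line of the TCP; attitude=None keeps the orientation; feed is the mean speed in m/s. With until_force (N) it stops when the force on the tool has changed by that much, and returns True; else False.
- move_joints(angles): joint-space move.
- command_gripper(opening, newtons=None): finger opening in m; newtons is the grip in N (None keeps the last); returns when the fingers have stopped.
- sleep(seconds).
- inverse_kinematics(position, orientation): joint angles nearest the present ones, or None.
- sense(): the state.
- camera(name): name is "scene" or "side" or "wrist"; returns (picture, depth): 480x640x3 uint8, red, green, blue; 480x640 float32, m along the optical axis (not along the pixel's ray), 0 where there is no reading.
- camera_params(name): a dict with "K" (3x3 intrinsics, pixels), "position" and "rotation" of the camera in the world; the wrist camera has in their place "tool_from_camera" (4x4, takes a point from camera to tool coordinates, whose origin is the TCP and whose axes are the flange's). Camera axes: x right, y down, z forward; pixel columns grow to the right and rows downward; lengths in m; the calibration is good to about 2 mm. A picture is of the moment at which its call begins: read the wrist's pose just before it. camera_params takes no time and is no camera call.
A pose or a line that the arm cannot do raises Unreachable and nothing moves.
- finish_job(): hands the job in; it is judged then, once.
The state is a dict: "time_s": time; "joint_pos": joint angles; "qd": joint speeds; "joint_efforts": joint torques, N m; "position": TCP position; "tcp_rot": TCP orientation; "wrist_force": force on the tool from outside, world axes, zero at the start; "ft_torque": the same for the moment, N m; "finger_gap": finger opening in m; "gripper_force": force on a finger pad.
Only numpy, scipy, OpenCV 4.12 (cv2) and the standard library are available. Lean on these libraries where they do the work, as an engineer would, in place of code of your own. Each camera call takes 0.05 s, during which the arm holds its last target. There are 200 camera calls.

## Working session

There is one attempt and no reset: what is moved stays moved. The work goes in short steps, each a Python script; the robot and the scene stay as the last script left them, time stands still between calls to the robot, and variables do not carry over. Pictures are saved under pics/ and viewed, at most 14 in all, crops included, and the job is handed in when it is done.

```bash
mkdir -p pics; ls
python3 - <<'E'
from rig import *
import cv2, numpy as np
np.set_printoptions(precision=3,suppress=True)
for n in("scene","side","wrist"):
    p,d=camera(n); cv2.imwrite(f"pics/{n}0.png",p[:,:,::-1]); np.save(f"pics/{n}0.npy",d); print(n,camera_params(n))
s=sense();print(s["time_s"],s["position"],s["tcp_rot"],s["finger_gap"])
E
```

```text
pics
scene {'K': array([[505.491,   0.   , 312.898],
       [  0.   , 505.491, 238.516],
       [  0.   ,   0.   ,   1.   ]]), 'position': array([0.915, 0.598, 0.993]), 'rotation': array([[-0.811,  0.482, -0.332],
       [ 0.584,  0.654, -0.48 ],
       [-0.014, -0.583, -0.812]])}
side {'K': array([[573.324,   0.   , 325.816],
       [  0.   , 573.324, 240.142],
       [  0.   ,   0.   ,   1.   ]]), 'position': array([ 0.235, -0.712,  1.04 ]), 'rotation': array([[ 0.94 , -0.253,  0.229],
       [-0.341, -0.707,  0.619],
       [ 0.005, -0.66 , -0.751]])}
wrist {'K': array([[341.063,   0.   , 318.606],
       [  0.   , 341.063, 236.607],
       [  0.   ,   0.   ,   1.   ]]), 'tool_from_camera': array([[ 0.001, -0.954, -0.3  ,  0.077],
       [ 1.   ,  0.001, -0.   , -0.001],
       [ 0.001, -0.3  ,  0.954, -0.118],
       [ 0.   ,  0.   ,  0.   ,  1.   ]])}
0.15 [0.243 0.629 0.256] [[-0.933  0.36  -0.   ]
 [ 0.36   0.933 -0.001]
 [-0.    -0.001 -1.   ]] 0.08539892300265241
```

View pics/scene0.png

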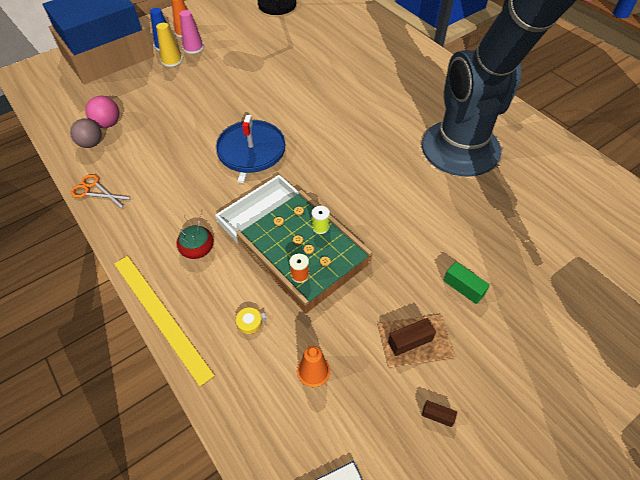

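View pics/side0.png

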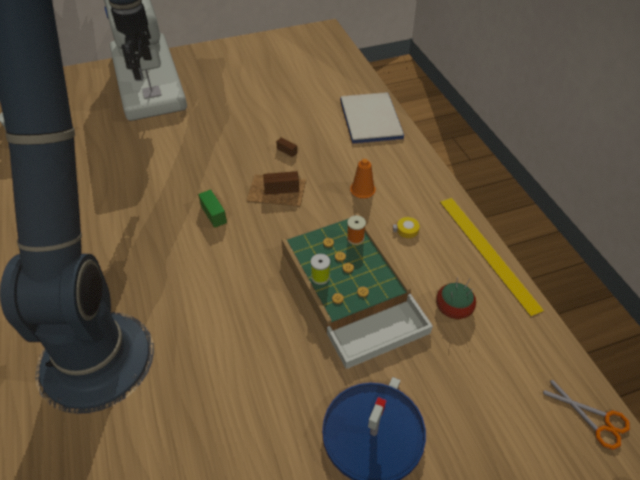

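The scene view shows two spools: yellow at (320,219) and orange at (299,267). There are five buttons, at (279,221), (299,211), (298,240), (309,249) and (325,261).

**Block candidates**
- Dark on the cork mat (411,337): the larger dark one, so this is my choice.
- Small dark (439,413): a decoy.
- Green (466,282): a decoy.

**Other look-alikes to avoid**
- Cone (313,367) versus the orange spool.
- Yellow, pink, blue and orange cones at about (170,35).
- Pink ball (101,111).

```bash
cat > h.py <<'E'
import cv2, numpy as np
from rig import *
np.set_printoptions(precision=4,suppress=True)
def pose(n):
    c=camera_params(n)
    if n!="wrist": return c["K"],np.array(c["position"]),np.array(c["rotation"])
    s=sense(); T=np.array(c["tool_from_camera"]); R=np.array(s["tcp_rot"])
    return c["K"],R@T[:3,3]+s["position"],R@T[:3,:3]
def toplane(P,uv,z):
    K,t,R=P; uv=np.asarray(uv,float).reshape(-1,2)
    d=np.c_[(uv[:,0]-K[0,2])/K[0,0],(uv[:,1]-K[1,2])/K[1,1],np.ones(len(uv))]@R.T
    return (t+d*((z-t[2])/d[:,2])[:,None])[:,:2]
def proj(P,X):
    K,t,R=P; c=(np.asarray(X,float)-t)@R; return (c[...,:2]/c[...,2:])*K[0,0]+[K[0,2],K[1,2]]
def mask(img,lo,hi,roi=None):
    m=cv2.inRange(cv2.cvtColor(img,cv2.COLOR_RGB2HSV),np.array(lo),np.array(hi))
    if roi is not None:
        k=np.zeros_like(m);x0,y0,x1,y1=roi;k[y0:y1,x0:x1]=255;m&=k
    return m
def blobs(m,amin=15):
    n,l,s,c=cv2.connectedComponentsWithStats(m)
    return [(c[i],s[i,4],l==i) for i in range(1,n) if s[i,4]>=amin]
def big(m):
    return max(cv2.findContours(m,cv2.RETR_EXTERNAL,cv2.CHAIN_APPROX_NONE)[0],key=cv2.contourArea)[:,0,:]
def circ(p):
    A=np.c_[2*p,np.ones(len(p))];x=np.linalg.lstsq(A,(p**2).sum(1),rcond=None)[0]
    return x[:2],np.sqrt(x[2]+x[:2]@x[:2])
def Rdown(a):  # tool y (closing line) at world angle a, z down
    y=np.array([np.cos(a),np.sin(a),0]);z=np.array([0,0,-1.]);return np.c_[np.cross(y,z),y,z]
E
python3 - <<'E'
from h import *
rois={"scene":dict(board=(200,165,385,315),car=(205,110,295,185),blk=(375,310,457,368),small=(415,395,465,430)),
"side":dict(board=(270,210,415,330),car=(315,375,435,480),blk=(245,165,310,210),small=(270,130,305,160))}
for n in("scene","side"):
    P=pose(n);img=cv2.imread(f"pics/{n}0.png")[:,:,::-1].copy();r=rois[n]
    g=mask(img,(60,60,25),(100,255,200),r["board"])
    g=cv2.morphologyEx(g,cv2.MORPH_CLOSE,np.ones((9,9)))
    w=toplane(P,big(g),.04).astype(np.float32);rc=cv2.minAreaRect(w);print(n,"green",rc, cv2.boxPoints(rc).tolist())
    b=mask(img,(105,120,30),(125,255,255),r["car"]);w=toplane(P,cv2.convexHull(big(b))[:,0],.026);print(" car",circ(w))
    print(" btn",[(c.round(),a,toplane(P,c,.046)[0]) for c,a,_ in blobs(mask(img,(12,120,120),(24,255,255),r["board"]),12)])
    print(" white",[(c.round(),a,toplane(P,c,.095)[0]) for c,a,_ in blobs(mask(img,(0,0,150),(180,60,255),r["board"]),30)])
    print(" carwhite/red",[(c.round(),a,toplane(P,c,.108)[0],toplane(P,c,.02)[0]) for c,a,_ in blobs(mask(img,(0,0,140),(180,60,255),(205,110,295,190) if n=="scene" else (315,370,435,480)),8)],
     [(c.round(),a,toplane(P,c,.1)[0]) for c,a,_ in blobs(mask(img,(0,150,100),(6,255,255),r["car"]),5)])
    for k in("blk","small"):
        m=mask(img,(0,60,0),(15,255,75),r[k]);c=big(m);w=toplane(P,c,.049);print(" ",k,cv2.minAreaRect(w.astype(np.float32)))
s=cv2.imread("pics/scene0.png");d=cv2.imread("pics/side0.png")
a=cv2.resize(s[295:435,370:500],None,fx=3,fy=3,interpolation=2);b=cv2.resize(s[165:315,205:385],None,fx=2.2,fy=2.2,interpolation=2)
o=np.zeros((max(a.shape[0],b.shape[0]),a.shape[1]+b.shape[1],3),np.uint8);o[:a.shape[0],:a.shape[1]]=a;o[:b.shape[0],a.shape[1]:]=b
cv2.imwrite("pics/crop1.png",o)
E
```

```text
scene green ((0.551100492477417, 0.03182242810726166), (0.17701159417629242, 0.2487506866455078), 5.153913974761963) [[0.45177969336509705, 0.1477443128824234], [0.47412535548210144, -0.10000067204236984], [0.6504212617874146, -0.08409945666790009], [0.6280755996704102, 0.16364553570747375]]
 car (array([ 0.4729, -0.3296]), np.float64(0.09740391477233959))
 btn [(array([231., 171.]), np.int32(61), array([ 0.5729, -0.2586])), (array([262., 179.]), np.int32(325), array([ 0.5234, -0.1889])), (array([302., 176.]), np.int32(20), array([ 0.4359, -0.1355])), (array([331., 183.]), np.int32(14), array([ 0.3906, -0.0751])), (array([300., 190.]), np.int32(39), array([ 0.4667, -0.1019])), (array([312., 194.]), np.int32(76), array([ 0.4521, -0.073 ])), (array([205., 192.]), np.int32(23), array([ 0.6609, -0.2359])), (array([225., 191.]), np.int32(12), array([ 0.6194, -0.2086])), (array([257., 265.]), np.int32(744), array([0.6708, 0.0217])), (array([314., 203.]), np.int32(22), array([ 0.4627, -0.0471])), (array([330., 209.]), np.int32(59), array([ 0.4433, -0.0093])), (array([207., 208.]), np.int32(
[... 4023 characters left out ...]
([0.6064, 0.0957])), (array([408., 224.]), np.int32(48), array([0.7132, 0.0482])), (array([320., 261.]), np.int32(147), array([0.4908, 0.0151])), (array([401., 326.]), np.int32(169), array([ 0.5845, -0.1919]))]
 carwhite/red [(array([394., 382.]), np.int32(64), array([ 0.5193, -0.3003]), array([ 0.5462, -0.2614])), (array([376., 413.]), np.int32(99), array([ 0.4648, -0.3427]), array([ 0.4866, -0.3078]))] [(array([380., 402.]), np.int32(37), array([ 0.4822, -0.3247]))]
  blk ((0.4951786696910858, 0.3207005560398102), (0.07305610179901123, 0.08663610368967056), 75.68352508544922)
  small ((0.5493906736373901, 0.4503331482410431), (0.038665443658828735, 0.07015922665596008), 33.145774841308594)
```

View pics/crop1.png

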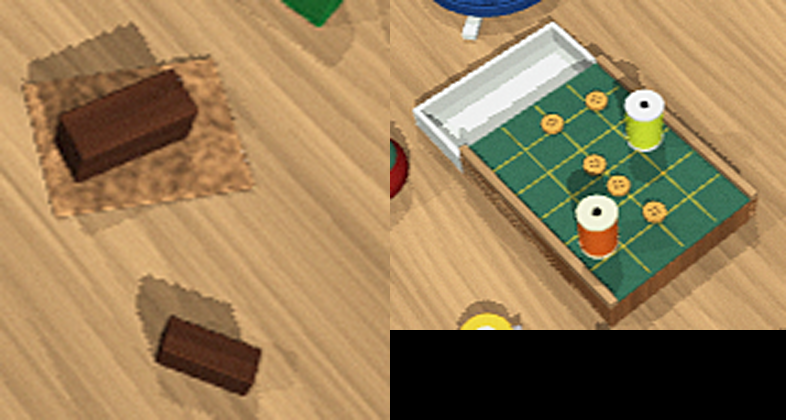

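The crop confirms the choice: the dark block on the cork mat is clearly larger than the loose dark one and isn't green. It also shows five buttons and two spools. Next I'll take close wrist views of the board and carousel.

Run:
```python
from h import *
import pickle
print(sense()["time_s"])
movep([0.53,0.05,0.33],Rdown(np.pi/2)); P=pose("wrist");a,_=camera("wrist");print(sense()["time_s"],sense()["joint_pos"])
movep([0.47,-0.30,0.33],Rdown(np.pi/2)); Q=pose("wrist");b,_=camera("wrist");print(sense()["time_s"],sense()["joint_pos"])
pickle.dump((P,a,Q,b),open("pics/w1.pkl","wb"))
o=np.hstack([cv2.resize(x,(400,300)) for x in(a,b)]);cv2.imwrite("pics/w1.png",o[:,:,::-1])
```

```text
0.15
2.5167 [-0.4787  0.1738  0.3533  1.7894 -0.0646  1.1899  1.4664]
3.9 [-0.0294  0.2401  0.6364  1.7472 -0.1526  1.2045  2.2224]
```

View pics/w1.png

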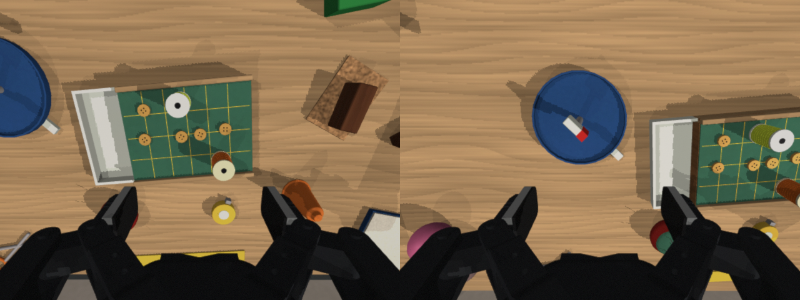

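The wrist views (half scale) show the board with both spools and five buttons. The carousel is at (580,117) with its red end towards the lower right, and the block and mat are at (345,100). I'll measure from these.

Run:
```python
from h import *
import pickle
P,a,Q,b=pickle.load(open("pics/w1.pkl","rb"))
k=640/400
m=mask(b,(100,120,30),(125,255,255),(200,90,370,280));w=toplane(Q,cv2.convexHull(big(m))[:,0],.026);print("car",circ(w))
print("red",[(c,s,toplane(Q,c,.108)[0]) for c,s,_ in blobs(mask(b,(0,150,120),(6,255,255),(200,90,370,280)),20)])
print("white",[(c,s,toplane(Q,c,.108)[0],toplane(Q,c,.015)[0]) for c,s,_ in blobs(mask(b,(0,0,150),(180,50,255),(200,90,370,280)),20)])
g=cv2.morphologyEx(mask(a,(60,60,25),(100,255,200),(180,110,410,300)),cv2.MORPH_CLOSE,np.ones((15,15)));w=toplane(P,big(g),.04).astype(np.float32);print("green",cv2.minAreaRect(w))
print("btn",[(c.round(),s,toplane(P,c,.046)[0]) for c,s,_ in blobs(cv2.morphologyEx(mask(a,(12,120,120),(24,255,255),(195,140,395,285)),cv2.MORPH_CLOSE,np.ones((5,5))),60)])
print("sp",[(c.round(),s,toplane(P,c,.095)[0]) for c,s,_ in blobs(mask(a,(0,0,150),(180,70,255),(225,120,395,300)),100)])
m=cv2.morphologyEx(mask(a,(0,50,0),(18,255,85),(510,110,605,220)),cv2.MORPH_OPEN,np.ones((3,3)));
c=cv2.resize(np.hstack([a[80:240,480:640],cv2.cvtColor(m,8)[80:240,480:640]]),None,fx=2,fy=2)
w=toplane(P,big(m),.049).astype(np.float32);print("blk",cv2.minAreaRect(w),cv2.boxPoints(cv2.minAreaRect(w)))
S=pose("scene");img=cv2.imread("pics/scene0.png")[:,:,::-1].copy()
for z in(.049,):
  w=toplane(S,big(mask(img,(0,60,0),(15,255,110),(375,310,457,368))),z).astype(np.float32);print(cv2.minAreaRect(w))
cv2.imwrite("pics/b.png",c[:,:,::-1])
```

```text
car (array([ 0.4692, -0.3386]), np.float64(0.0935030704725411))
red [(array([290.939 , 216.8963]), np.int32(164), array([ 0.48  , -0.3272]))]
white [(array([274.8391, 202.008 ]), np.int32(373), array([ 0.4646, -0.3432]), array([ 0.4838, -0.3552])), (array([347.1523, 247.0914]), np.int32(197), array([ 0.5126, -0.2686]), array([ 0.545 , -0.2602]))]
green ((0.5523242950439453, 0.029271095991134644), (0.17898474633693695, 0.24721035361289978), 5.141476154327393)
btn [(array([230., 176.]), np.int32(331), array([ 0.5057, -0.0538])), (array([360., 207.]), np.int32(315), array([0.5415, 0.1008])), (array([320., 215.]), np.int32(287), array([0.5516, 0.0522])), (array([231., 223.]), np.int32(304), array([ 0.562 , -0.0558])), (array([290., 218.]), np.int32(297), array([0.5563, 0.016 ]))]
sp [(array([284., 168.]), np.int32(1149), array([0.4911, 0.0148])), (array([358., 272.]), np.int32(842), array([0.606 , 0.0946]))]
blk ((0.49820828437805176, 0.33040186762809753), (0.06050374358892441, 0.08876444399356842), 76.43424224853516) [[0.448  0.3114]
 [0.5343 0.2906]
 [0.5484 0.3494]
 [0.4622 0.3702]]
((0.5101292729377747, 0.3500688076019287), (0.056313201785087585, 0.10155222564935684), 76.73855590820312)
```

View pics/b.png

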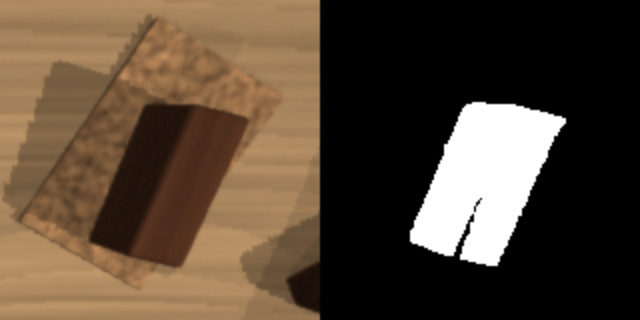

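The carousel centre is about (0.4693, -0.3385), with the bar at 46°. The wrist circle fit and the handle centroid agree. Next is spool 2 (yellow), with a stepwise light pinch.

```bash
cat >> h.py <<'E'
CAR=np.array([.4693,-.3385]); BAR=np.deg2rad(46)
def best(p,a):
    q0=None
    for k in(0,np.pi):
        q=inverse_kinematics(list(p),Rdown(a+k))
        if q is not None and (q0 is None or abs(q[6])<abs(q0[6])): q0=q;A=a+k
    return Rdown(A)
def st(): s=sense();return round(s["time_s"],1),round(s["finger_gap"],4),round(float(np.max(np.abs(s["gripper_force"]))),2),np.round(s["wrist_force"],1)
def pinch(start=.046,stop=.034,fmin=5.,step=.0005):
    g=start
    while g>stop:
        command_gripper(g,20); f=float(np.max(np.abs(sense()["gripper_force"])))
        if f>fmin: break
        g-=step
    print("pinch cmd",round(g,4),st()); return g
E
cat > pick.py <<'E'
from h import *
def pick(xy,a=np.pi/2):
    R=best([*xy,.15],a); movep([*xy,.17],R); command_gripper(.062,20); move_l([*xy,.088],feed=.12)
    g=pinch(); sleep(.2); print(st()); move_l([*xy,.20],feed=.12); print("lifted",st()); return g
E
python3 - <<'E'
from pick import *
P=pose("scene");i,_=camera("scene")
print([(c,s,toplane(P,c,.095)[0]) for c,s,_ in blobs(mask(i,(0,0,150),(180,60,255),(280,190,345,285)),80)])
pick([.4912,.0155])
i,_=camera("side");j,_=camera("wrist");cv2.imwrite("pics/p1.png",np.hstack([cv2.resize(x,(400,300)) for x in(i,j)])[:,:,::-1])
E
```

```text
[(array([285.7171, 195.3158]), np.int32(152), array([ 0.5265, -0.0714])), (array([320.3687, 212.5758]), np.int32(198), array([0.4919, 0.0181])), (array([298.7277, 261.2857]), np.int32(224), array([0.6069, 0.0973]))]
pinch cmd 0.0395 (11.1, 0.0397, 9.58, array([-0.9,  0.1,  0.5]))
(11.3, 0.0396, 9.58, array([-1.2,  1.1,  1.6]))
lifted (12.3, 0.0399, 9.6, array([ 0.8,  1.1, -1. ]))
```

View pics/p1.png

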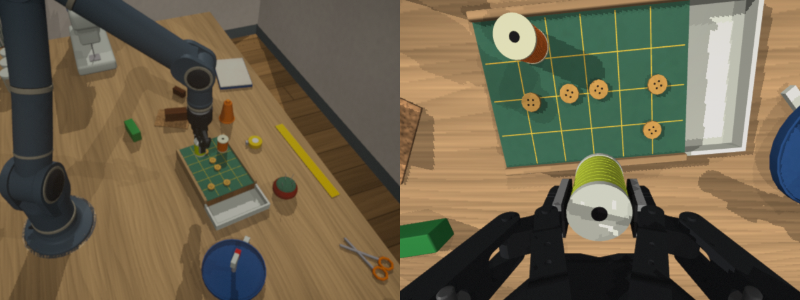

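Wrist view: the yellow spool is held upright between the pads at 9.6 N. I'll place it.

```bash
cat >> pick.py <<'E'
def place(k):
    d=k*np.array([-np.sin(BAR),np.cos(BAR)])*.058; xy=CAR+d
    R=best([*xy,.12],BAR); movep([*xy,.2],R); print("above",st()); move_l([*xy,.075],feed=.12)
    print(st(), "contact",move_l([*xy,.063],feed=.03,until_force=3)); print(sense()["position"],st())
    command_gripper(.05,20); command_gripper(.058,20); move_l([*xy,.2],feed=.12); print(st())
E
python3 - <<'E'
from pick import *
place(1)
P=pose("wrist");j,_=camera("wrist");cv2.imwrite("pics/p2.png",j[:,:,::-1])
E
```

```text
above (13.7, 0.0401, 9.61, array([ 0.6,  0.2, -1. ]))
(14.9, 0.0397, 9.6, array([-0.5,  0.6, -1.1])) contact True
[ 0.4278 -0.2981  0.0637] (15.3, 0.0394, 9.95, array([-0.8,  0.7,  3.6]))
(17.1, 0.0577, 0.0, array([ 0.8,  0. , -0.3]))
```

View pics/p2.png

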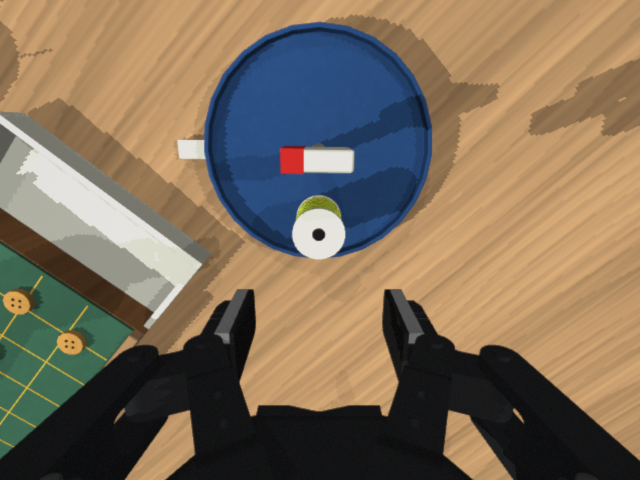

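The yellow spool stands on the turntable at (319,235), clear of the rim and post. Next is the orange spool.

Run:
```python
from pick import *
P=pose("scene");i,_=camera("scene")
L=[toplane(P,c,.095)[0] for c,s,_ in blobs(mask(i,(0,0,150),(180,60,255),(285,205,360,300)),100)]; print(L)
xy=[p for p in L if np.hypot(*(p-[.606,.096]))<.05][0]-[.0005,.0015]
pick(xy); place(-1)
i,_=camera("scene");j,_=camera("wrist");cv2.imwrite("pics/p3.png",np.hstack([cv2.resize(x,(400,300)) for x in(i,j)])[:,:,::-1])
```

```text
[array([0.6072, 0.0974])]
pinch cmd 0.0395 (23.2, 0.0398, 9.59, array([ 0.5, -1.6,  1.3]))
(23.4, 0.0394, 9.59, array([-0.5, -2.3,  1. ]))
lifted (24.5, 0.0396, 9.59, array([0.7, 0.8, 0.6]))
above (26.2, 0.0391, 9.6, array([-0. ,  0.6, -1.7]))
(27.4, 0.0399, 9.6, array([-0. , -0.2, -0.7])) contact True
[ 0.511  -0.379   0.0637] (27.9, 0.0396, 9.96, array([ 0.3, -0.8,  4.2]))
(29.7, 0.0581, 0.0, array([ 0.2, -0.1,  0.1]))
```

View pics/p3.png

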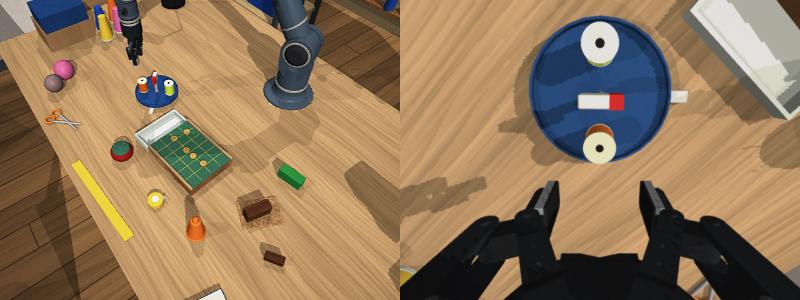

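Both spools stand on the carousel, at (600,43) and (599,147) in the right half, and the board holds only buttons. I'll test the wrist turn timing in free air, then grip the handle.

Run:
```python
from h import *
for k in(0,np.pi):
    q=inverse_kinematics([*CAR,.16],Rdown(BAR+np.pi/2+k)); print(k,None if q is None else np.array(q))
movep([*CAR,.2],best([*CAR,.2],BAR+np.pi/2))
q=np.array(sense()["joint_pos"]);print(q)
for d in(.03,.12,.5,-.65):
    t=sense()["time_s"];q[6]+=d;move_joints(list(q));s=sense();print(d,s["time_s"]-t,s["qd"][6],s["position"])
```

```text
0 [ 1.3736  0.758  -1.2249  1.8205  0.7859  1.1535  2.2516]
3.141592653589793 [ 0.9494  0.4686 -0.5227  1.8423  0.2904  0.9068 -0.4756]
[ 0.9713  0.4246 -0.5476  1.8053  0.2603  0.984  -0.4493]
0.03 0.25 -0.003918039314047523 [ 0.4695 -0.3385  0.1997]
0.12 0.25 -0.006270590795600371 [ 0.4694 -0.3385  0.1998]
0.5 0.5500000000000043 0.009924623254232589 [ 0.4694 -0.3384  0.1999]
-0.65 0.6666999999999987 0.002495490385778472 [ 0.4694 -0.3385  0.1999]
```

```bash
cat > turn.py <<'E'
from h import *
def seg(d,z=.104,F=40):
    """grip at present yaw, turn q7 by d, release, rise"""
    move_l([*CAR,z],feed=.1); command_gripper(.008,F); print("grip",st())
    q=np.array(sense()["joint_pos"]); n=int(np.ceil(abs(d)/.12)); fm=0;q0=q[6]
    for i in range(1,n+1):
        q[6]=q0+d*i/n; move_joints(list(q)); s=sense(); fm=max(fm,np.linalg.norm(s["wrist_force"]))
        if not .010<s["finger_gap"]<.018: print("gap",i,s["finger_gap"]); command_gripper(.008,F)
    print("turned",st(),"fmax",fm); command_gripper(.045,F); move_l([*CAR,.2],feed=.12)
E
python3 - <<'E'
from turn import *
command_gripper(.045,40)
q=np.array(sense()["joint_pos"]); print(q[6])
seg(2.4-q[6])
P=pose("wrist");j,_=camera("wrist");i,_=camera("scene");cv2.imwrite("pics/t1.png",np.hstack([cv2.resize(x,(400,300)) for x in(i,j)])[:,:,::-1])
E
```

```text
-0.44908193747980213
grip (34.5, 0.0132, 41.18, array([-1.6,  1. ,  4.4]))
turned (40.5, 0.0135, 39.95, array([ 5.6, -0.9, -4.1])) fmax 8.749592860801531
```

View pics/t1.png

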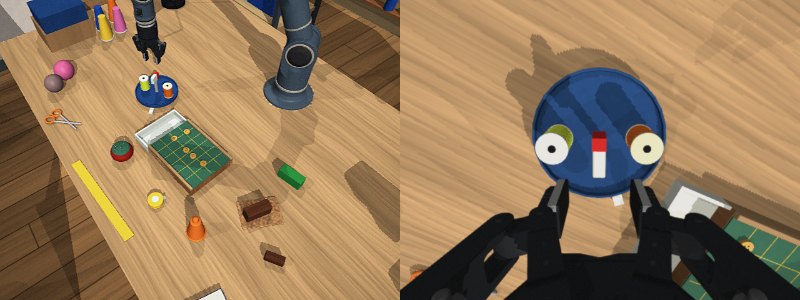

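The turn worked: the bar at (599,155) is aligned with the tool, the spools ride upright, and forces stayed under 9 N. Continuing.

Run:
```python
from turn import *
for d in(np.pi-.02,.44):
    q=np.array(sense()["joint_pos"]); q[6]=2.4-np.pi; move_joints(list(q)); 
    seg(d)
P=pose("wrist");j,_=camera("wrist");cv2.imwrite("pics/t2.png",j[:,:,::-1])
r=[(toplane(P,c,.108)[0],s) for c,s,_ in blobs(mask(j,(0,150,120),(6,255,255)),60)];print(r)
print([np.rad2deg(np.arctan2(*(p-CAR)[::-1])) for p,s in r if np.hypot(*(p-CAR))<.04],st())
```

```text
grip (46.1, 0.0136, 41.53, array([-2.6,  1.1,  5.8]))
turned (52.9, 0.0135, 40.2, array([ 4.7, -1.3, -3.8])) fmax 8.041724645944313
grip (58.3, 0.013, 41.53, array([-2.6,  1.6,  5.7]))
turned (59.3, 0.0129, 40.81, array([0.6, 0.2, 0.6])) fmax 1.1074553499071151
[(array([ 0.4807, -0.3235]), np.int32(658))]
[np.float64(52.900677326452396)] (60.7, 0.0451, 0.0, array([-0.6, -0.2, -0.7]))
```

View pics/t2.png

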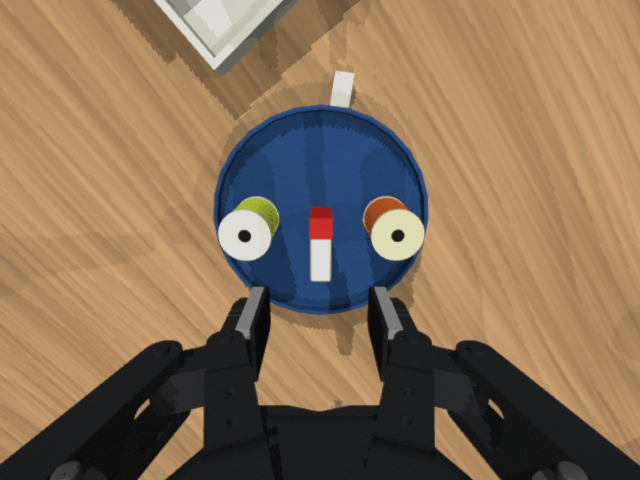

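One full turn is done: 367° by command, and the red end measures 52.9° against 46° at the start. Both spools are upright at (245,235) and (397,235). Next I'll look down on the block and mat.

Run:
```python
from h import *
import pickle
command_gripper(.08,20)
movep([.567,.325,.30],Rdown(np.pi/2)); P=pose("wrist");a,_=camera("wrist");pickle.dump((P,a),open("pics/w2.pkl","wb"));print(st())
uv=proj(P,[.50,.325,.05]);print(uv)
m=mask(a,(0,50,0),(18,255,85));u,v=map(int,uv)
k=np.zeros_like(m);k[max(0,v-75):v+75,u-90:u+90]=255;m&=k;m=cv2.morphologyEx(m,cv2.MORPH_OPEN,np.ones((5,5)))
c=big(m);r=cv2.minAreaRect(toplane(P,c,.049).astype(np.float32));print(r,cv2.minAreaRect(c))
o=a.copy();cv2.drawContours(o,[c],-1,(0,255,0),1);cv2.imwrite("pics/b2.png",o[:,:,::-1])
```

```text
(63.6, 0.0799, 0.0, array([-0.5,  0. ,  0.5]))
[320.6837 138.4897]
((0.5014339089393616, 0.34388747811317444), (0.03328701853752136, 0.08910458534955978), 77.19697570800781) ((338.8835144042969, 138.18115234375), (31.026002883911133, 89.32396697998047), 12.757532119750977)
```

View pics/b2.png

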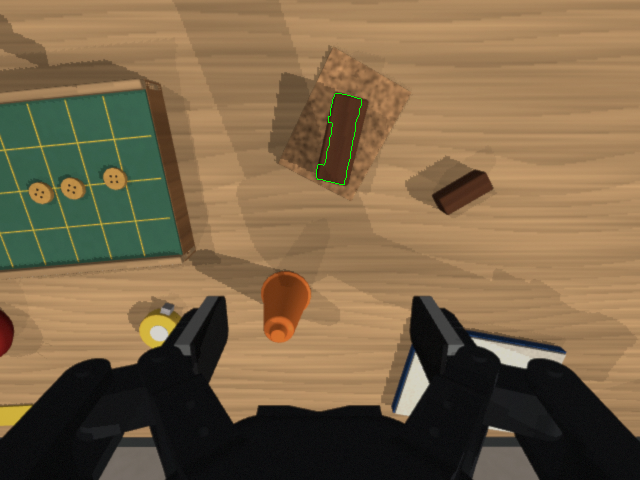

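The block is at (340,140) on the mat, whose corners are at (330,47), (410,92), (350,198) and (277,160). The mask clips one side of the block, so I'll refine it with depth.

Run:
```python
from h import *
P=pose("wrist");a,d=camera("wrist");K,t,R=P
v,u=np.mgrid[0:480,0:640];X=np.stack([(u-K[0,2])/K[0,0]*d,(v-K[1,2])/K[1,1]*d,d],-1)@R.T+t
s=(X[...,2]>.038)&(X[...,2]<.065)&(u>270)&(u<420)&(v>60)&(v<210)
print("z",np.median(X[s][:,2])); r=cv2.minAreaRect(X[s][:,:2].astype(np.float32));print("blk depth",r)
m=cv2.morphologyEx(mask(a,(0,50,0),(13,255,110),(270,60,420,200)),cv2.MORPH_OPEN,np.ones((5,5)));c=big(m);print("mask",cv2.minAreaRect(toplane(P,c,.049).astype(np.float32)))
q=toplane(P,[[330,47],[410,92],[350,198],[277,160]],.004);print("mat",q,q.mean(0),np.linalg.norm(np.diff(q,axis=0),axis=1))
```

```text
z 0.04936862511458728
blk depth ((0.5020720362663269, 0.3462887406349182), (0.03617629408836365, 0.09002312272787094), 77.20368194580078)
mask ((0.5020366907119751, 0.3459983766078949), (0.03667280450463295, 0.08948244899511337), 77.59337615966797)
mat [[0.4058 0.3354]
 [0.451  0.4255]
 [0.5713 0.3614]
 [0.5256 0.2735]] [0.4884 0.349 ] [0.1008 0.1364 0.0991]
```

Depth and colour agree: the block is at (0.502, 0.346), with its closing line at 77.2° and its size matching 36 × 90 mm. I'll grasp it high, so the fingertips stay above the buttons, and then sweep.

```bash
cat > sweep.py <<'E'
from h import *
B=np.array([.5518,.0292]);Y=np.deg2rad(5.1);RB=np.array([[np.cos(Y),-np.sin(Y)],[np.sin(Y),np.cos(Y)]])
def w(x,y): return B+RB@[x,y]
def sweep(x,y0,y1,a=Y+np.pi/2,F=60):
    R=best([*w(x,y0),.15],a); movep([*w(x,y0),.17],R); print("over",st())
    move_l([*w(x,y0),.10],feed=.1); c=move_l([*w(x,y0),.075],feed=.02,until_force=4); p=sense()["position"]; print("touch",c,p[2],st())
    z=p[2]+.0012; move_l([*w(x,y0),z],feed=.03); 
    n=int(np.ceil(abs(y1-y0)/.05))
    for i in range(1,n+1):
        move_l([*w(x,y0+(y1-y0)*i/n),z],feed=.07); s=sense()
        if s["gripper_force"]<F*.6: print("slack",st()); command_gripper(.03,F)
    print("end",st(),sense()["position"]); move_l([*w(x,y1),.17],feed=.12)
E
python3 - <<'E'
from sweep import *
xy=[.5021,.3463];R=best([*xy,.15],np.deg2rad(77.2));movep([*xy,.15],R);move_l([*xy,.046],feed=.1);print(st())
command_gripper(.03,60);print("grip",st(),sense()["position"]);move_l([*xy,.17],feed=.12);print(st())
i,_=camera("side");j,_=camera("wrist");cv2.imwrite("pics/g1.png",np.hstack([cv2.resize(x,(400,300)) for x in(i,j)])[:,:,::-1])
E
```

```text
(65.6, 0.0804, 0.0, array([1.2, 0.4, 0.1]))
grip (66.0, 0.0353, 61.26, array([ 0.6, -0.2,  4. ])) [0.5023 0.3467 0.0466]
(67.2, 0.0353, 60.72, array([ 0.1, -0. , -1.9]))
```

View pics/g1.png

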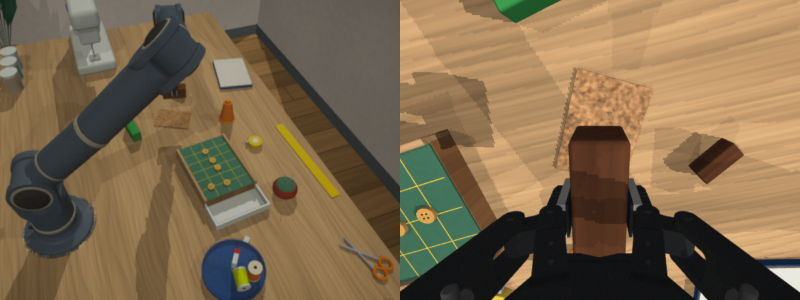

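The block is held level and square, at 60 N. Sweeping now.

Run:
```python
from sweep import *
sweep(-.026,.116,-.128)
P=pose("wrist");j,_=camera("wrist");i,_=camera("scene");cv2.imwrite("pics/s1.png",np.hstack([cv2.resize(i[130:370,150:470],(400,300)),cv2.resize(j,(400,300))])[:,:,::-1])
```

```text
over (68.2, 0.0349, 60.69, array([-0.5,  0.6,  0.3]))
touch True 0.08254665011212632 (69.8, 0.0349, 61.35, array([0.1, 0.3, 3.8]))
end (74.3, 0.0348, 60.73, array([ 0.3, -0.1, -0.9])) [ 0.5372 -0.1002  0.0838]
```

View pics/s1.png

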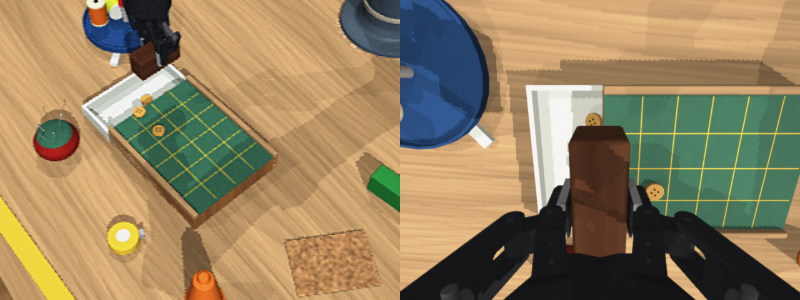

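Buttons remain near the trough end, at (147,99), (139,111) and (158,130) in the left crop. I'll move aside and measure what's left.

Run:
```python
from sweep import *
movep([*w(.06,.11),.25],best([*w(.06,.11),.25],Y+np.pi/2))
out=[]
for n in("scene","side"):
    P=pose(n);i,_=camera(n);out.append(i)
    for c,s,_ in blobs(cv2.morphologyEx(mask(i,(12,120,120),(24,255,255)),cv2.MORPH_CLOSE,np.ones((3,3))),25):
        for z in(.046,.010):
            l=RB.T@(toplane(P,c,z)[0]-B)
            if abs(l[0])<.095 and (-.13<l[1]<.125 if z>.02 else -.21<l[1]<-.125): print(n,c.round(),s,z,l)
a=cv2.resize(out[0][165:315,205:385],(400,333));b=cv2.resize(out[1][205:365,270:462],(400,333));cv2.imwrite("pics/s2.png",np.hstack([a,b])[:,:,::-1]);print(st())
```

```text
scene [264. 215.] 133 0.046 [ 0.0193 -0.1202]
scene [264. 215.] 133 0.01 [ 0.0044 -0.1451]
scene [276. 234.] 76 0.046 [ 0.0321 -0.0549]
side [368. 278.] 79 0.046 [ 0.03   -0.0587]
side [381. 298.] 87 0.046 [ 0.0304 -0.118 ]
side [349. 327.] 76 0.01 [-0.0525 -0.1336]
side [370. 329.] 71 0.01 [-0.0144 -0.1581]
(76.5, 0.0352, 60.72, array([ 0.8,  0.1, -1.9]))
```

View pics/s2.png

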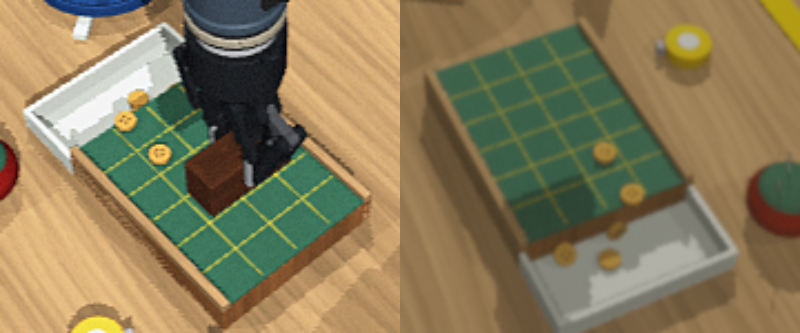

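Side crop: three buttons are in the trough, at (565,254), (609,260) and (617,228). Two are still on the board, at local x ≈ 31 mm. I'll sweep that lane.

Run:
```python
from sweep import *
sweep(.031,-.012,-.138)
movep([*w(.02,.14),.25],best([*w(.02,.14),.25],Y+np.pi/2))
out=[]
for n in("scene","side"):
    P=pose(n);i,_=camera(n);out.append(i)
    for c,s,_ in blobs(cv2.morphologyEx(mask(i,(12,120,120),(24,255,255)),cv2.MORPH_CLOSE,np.ones((3,3))),15):
        for z in(.046,.010):
            l=RB.T@(toplane(P,c,z)[0]-B)
            if abs(l[0])<.095 and (-.13<l[1]<.125 if z>.02 else -.21<l[1]<-.125): print(n,c.round(),s,z,l)
a=cv2.resize(out[0][165:315,205:385],(400,333));b=cv2.resize(out[1][205:365,270:462],(400,333));cv2.imwrite("pics/s3.png",np.hstack([a,b])[:,:,::-1]);print(st())
```

```text
over (77.1, 0.0347, 60.69, array([-0.7,  1. , -0.9]))
touch True 0.08257524630361478 (78.8, 0.035, 61.39, array([-0. , -1.2,  3.6]))
end (81.3, 0.0352, 60.79, array([-0.4, -0.2, -1. ])) [ 0.5949 -0.1052  0.0838]
scene [266. 210.] 62 0.046 [ 0.005  -0.1278]
scene [266. 210.] 62 0.01 [-0.0105 -0.153 ]
scene [255. 219.] 34 0.046 [ 0.0434 -0.1237]
scene [255. 219.] 34 0.01 [ 0.0294 -0.1487]
side [386. 316.] 52 0.01 [ 0.0332 -0.1425]
side [349. 327.] 75 0.01 [-0.0524 -0.1338]
side [370. 329.] 69 0.01 [-0.0142 -0.1583]
(83.4, 0.035, 60.78, array([ 0.3, -0.2, -2.1]))
```

View pics/s3.png

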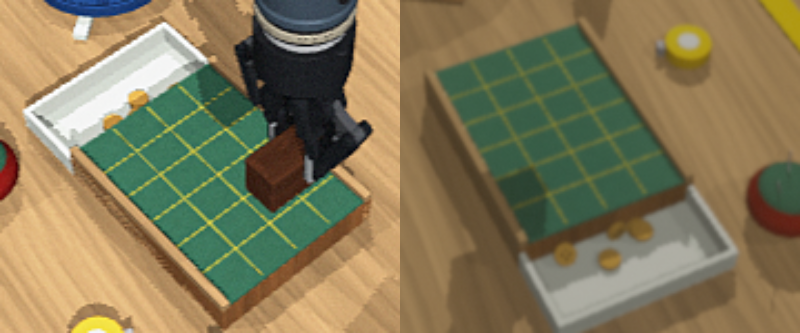

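The board is clear of buttons. The side crop shows at least four in the trough, with two close together at (617–640,228). I've now used my picture views (one over the limit), so I'll confirm the fifth by numbers from a wrist frame, using brass blobs and their depth heights.

```bash
cat > chk.py <<'E'
from sweep import *
def chk():
    for yy in(-.167,-.20):
        movep([*w(.10,yy),.27],best([*w(.10,yy),.27],Y+np.pi/2))
        P=pose("wrist");j,d=camera("wrist");K,t,R=P
        m=cv2.morphologyEx(mask(j,(10,100,70),(26,255,255)),cv2.MORPH_OPEN,np.ones((3,3)))
        for c,s,l in blobs(m,60):
            v,u=np.nonzero(l);dd=d[v,u];X=np.c_[(u-K[0,2])/K[0,0]*dd,(v-K[1,2])/K[1,1]*dd,dd]@R.T+t
            q=(X[:,:2]-B)@RB
            if abs(np.median(q[:,0]))<.1 and -.215<np.median(q[:,1])<.13:
                print(c.round(),s,"loc",np.median(q,0),"z",np.percentile(X[:,2],[5,50,95]),"rect",cv2.minAreaRect(q.astype(np.float32))[1])
        print(st())
E
python3 -c "
from chk import *
chk()"
```

```text
[363.  10.] 79 loc [-0.0812 -0.1252] z [0.0139 0.0303 0.0385] rect (0.017748206853866577, 0.0011410348815843463)
[348.  47.] 478 loc [-0.0532 -0.1368] z [0.0114 0.017  0.0215] rect (0.021733112633228302, 0.09227626770734787)
[326.  92.] 428 loc [-0.0135 -0.1577] z [0.0092 0.0105 0.0119] rect (0.04683944210410118, 0.02168172411620617)
[348. 112.] 140 loc [ 0.0064 -0.1359] z [0.0217 0.0267 0.0288] rect (0.021455205976963043, 0.005814765114337206)
[345. 136.] 664 loc [ 0.0303 -0.1377] z [0.0098 0.0164 0.0369] rect (0.03482687100768089, 0.04239432513713837)
[278. 241.] 86 loc [ 0.0607 -0.1796] z [0.2723 0.2731 0.2741] rect (0.0019631872419267893, 0.006275128107517958)
[353. 305.] 750 loc [ 0.0858 -0.152 ] z [0.2722 0.2731 0.274 ] rect (0.08052510768175125, 0.007574006915092468)
[289. 294.] 261 loc [ 0.0821 -0.1761] z [0.2721 0.2731 0.2741] rect (0.00931156799197197, 0.06317514926195145)
(84.6, 0.0352, 60.76, array([-0.6,  1. , -0.9]))
[402.  10.] 101 loc [-0.0815 -0.1251] z [0.0113 0.0291 0.0386] rect (0.009359650313854218, 0.13617825508117676)
[385.  47.] 504 loc [-0.0532 -0.1369] z [0.0111 0.0166 0.0213] rect (0.022939719259738922, 0.11373911052942276)
[362.  92.] 431 loc [-0.0134 -0.1576] z [0.0091 0.0105 0.012 ] rect (0.02217899076640606, 0.06789769977331161)
[384. 112.] 172 loc [ 0.0066 -0.1367] z [0.0179 0.0262 0.0287] rect (0.02137124538421631, 0.06988092511892319)
[381. 135.] 727 loc [ 0.0296 -0.1367] z [0.0097 0.0165 0.0368] rect (0.029845740646123886, 0.07765550166368484)
[354. 306.] 623 loc [ 0.0866 -0.188 ] z [0.2716 0.2725 0.2735] rect (0.08076769858598709, 0.00714112026616931)
[290. 295.] 357 loc [ 0.0821 -0.2124] z [0.2715 0.2725 0.2735] rect (0.011877160519361496, 0.0661449283361435)
(84.9, 0.0351, 60.74, array([-0.1,  0.6, -0.8]))
```

Run:
```python
from sweep import *
P=pose("wrist");j,d=camera("wrist");K,t,R=P
v,u=np.mgrid[118:156:2,360:404:2];v=v.ravel();u=u.ravel();dd=d[v,u]
X=np.c_[(u-K[0,2])/K[0,0]*dd,(v-K[1,2])/K[1,1]*dd,dd]@R.T+t
m=mask(j,(10,100,70),(26,255,255))[v,u]>0
g=np.where(m,(X[:,2]*1000).round(),0).astype(int).reshape(19,22);print(g)
q=(X[:,:2]-B)@RB; print(q.reshape(19,22,2)[[0,0,-1],[0,-1,0]])
h=cv2.cvtColor(j,cv2.COLOR_RGB2HSV)[v,u].reshape(19,22,3);print(h[...,2])
```

```text
[[  0   0   0   0   0   0   0   0   0   0  24  27  26  27   0   0  21  31
   36   0   0   0]
 [  0   0   0   0   0   0   0   0   0   0  23  25  26   0   0   0  21  31
   36   0   0   0]
 [  0   0   0   0   0   0   0   0   0   0  23  22  23   0   0   0  23  33
   37   0   0   0]
 [  0   0   0   0   0   0   0   0   0   0   0   0   0   0   0   0  23  32
   38   0   0   0]
 [  0   0   0   0   0  15  17  15  16  11  11   0   0   0   0  12  21  33
   37   0   0   0]
 [  0   0   0  17  17 388  16  18  17  18  12  10  11   0   0  13  23  34
    0   0   0   0]
 [  0   0  19  16  17  15  16  16  17  17  16   9  10  10   0  15  25  34
    0   0   0   0]
 [  0  15  17  17  17  16  16  16  17  17  16  11  11  11   3  15  26  34
    0   0   0   0]
 [  0  16  17  17  16  18  16  16  16  17  17  16   9  12  10  16  25  36
    0   0   0   0]
 [  0  16  17  16  16  17  17  15  18  17  16  16   9  10  11  16  26  37
    0   0   0   0]
 [  0  16  16  16  16  17  15  17  16  17  16  17   9  10  10  16  27  37
    0   0   0   0]
 [  0  16  17  17  18  18  17  17  18  15  17  17  10  10   7  18  28  39
   
[... 1793 characters left out ...]
7 139 134 157  93  74  73  92
   95 110 111 109]
 [179 194 176 163 163 163 162 164 162 161 155 127 139 156  90  76  75 103
  104 112 111 111]
 [182 160 168 162 161 162 161 162 163 161 147 138 152 150  86  72  73 103
  104 112 111 112]
 [182 182 157 156 161 159 162 161 160 152 138 150 150 151  85  68  68 105
  105 113 112 112]
 [182 183 181 159 146 148 157 153 132 142 137 154 172 169  87  68  68 108
  105 112 112 112]
 [182 182 183 182 178 175 151 155 154 154 157 154 178 177  80  71  71 103
  107 112 111 111]
 [183 182 183 183 183 181 158 158 177 164 181 176 181 177  76  69  72  91
  106 113 135 138]
 [182 183 182 183 182 182 182 180 183 183 184 183 183 176  77  67  71  78
  107 113 131 135]]
```

The heights show two buttons lying flat and stacked (tops at 10 and 16 mm), so all five are in the trough. Now the block goes back on its mat.

Run:
```python
from sweep import *
xy=[.4884,.349];a=np.deg2rad(62)
print(st());movep([*xy,.17],best([*xy,.15],a));move_l([*xy,.06],feed=.1);print(move_l([*xy,.042],feed=.02,until_force=4),sense()["position"],st())
command_gripper(.05,20);command_gripper(.075,20);move_l([*xy,.17],feed=.12)
movep([.567,.325,.30],Rdown(np.pi/2));print(st())
P=pose("wrist");j,d=camera("wrist");K,t,R=P
v,u=np.mgrid[0:480,0:640];X=np.stack([(u-K[0,2])/K[0,0]*d,(v-K[1,2])/K[1,1]*d,d],-1)@R.T+t
s=(X[...,2]>.038)&(X[...,2]<.065)&(u>270)&(u<420)&(v>60)&(v<210)
print(np.median(X[s][:,2]),cv2.minAreaRect(X[s][:,:2].astype(np.float32)))
# spools on carousel: side + scene
for n in("scene","side"):
    P=pose(n);i,_=camera(n)
    for c,s,_ in blobs(mask(i,(0,0,150),(180,70,255)),40):
        p=toplane(P,c,.071)[0]
        if np.hypot(*(p-CAR))<.09: print(n,c.round(),s,p,np.hypot(*(p-CAR)))
    for c,s,_ in blobs(cv2.morphologyEx(mask(i,(12,120,120),(24,255,255)),cv2.MORPH_CLOSE,np.ones((3,3))),25):
        l=RB.T@(toplane(P,c,.046)[0]-B)
        if abs(l[0])<.088 and -.115<l[1]<.115: print(n,"on board",c,s,l)
```

```text
(85.0, 0.0349, 60.74, array([-0.5,  0.4, -0.7]))
True [0.4883 0.3489 0.0466] (88.9, 0.035, 61.39, array([-0.1, -0.9,  4.3]))
(91.4, 0.0753, 0.0, array([-0.3,  0.1,  0.6]))
0.04938896489624875 ((0.48800140619277954, 0.3478412926197052), (0.03604418784379959, 0.08997812122106552), 62.0651741027832)
scene [247. 118.] 40 [ 0.4478 -0.3808] 0.04741522574371462
scene [227. 130.] 141 [ 0.5151 -0.3704] 0.05580070169909222
scene [244. 140.] 137 [ 0.4976 -0.3114] 0.03924130501004133
side [394. 381.] 67 [ 0.5304 -0.2835] 0.08222693175868198
side [376. 413.] 101 [ 0.4747 -0.3287] 0.011220688508848223
side [408. 428.] 313 [ 0.5163 -0.3728] 0.05816260668271092
```

The block is back, centred on the mat. The yellow spool's top isn't showing where I expect it, so it may have been knocked. I'll measure it from above the carousel.

```bash
cat > spl.py <<'E'
from h import *
def spools(view=(.47,-.28,.30)):
    movep(list(view),best(view,np.pi/2))
    P=pose("wrist");j,d=camera("wrist");K,t,R=P
    v,u=np.mgrid[0:480,0:640];X=np.stack([(u-K[0,2])/K[0,0]*d,(v-K[1,2])/K[1,1]*d,d],-1)@R.T+t
    near=np.hypot(X[...,0]-CAR[0],X[...,1]-CAR[1])<.13
    for n,lo,hi in(("yellow",(25,120,60),(40,255,255)),("orange",(4,150,60),(15,255,255))):
        m=(mask(j,lo,hi)>0)&near; p=X[m]; print(n,m.sum(), np.median(p,0) if len(p) else None, np.percentile(p[:,2],[5,95]) if len(p) else None)
    for lo,hi in((.064,.075),(.028,.062)):
        m=(near&(X[...,2]>lo)&(X[...,2]<hi)).astype(np.uint8)*255
        for c,s,l in blobs(m,80):
            p=X[l]; print((lo,hi),c.round(),s,cv2.minAreaRect(p[:,:2].astype(np.float32)),np.median(p[:,2]),"r",np.hypot(*(np.median(p,0)[:2]-CAR)))
    print(st())
if __name__=="__main__": spools()
E
python3 spl.py
```

```text
yellow 1391 [ 0.4789 -0.378   0.0537] [0.0446 0.0565]
orange 233 [ 0.5237 -0.3552  0.0465] [0.0277 0.0624]
(0.064, 0.075) [412. 161.] 1313 ((0.5171506404876709, -0.37239784002304077), (0.03992387279868126, 0.03888838738203049), 47.320980072021484) 0.07161127508107168 r 0.05870677274386903
(0.028, 0.062) [392. 154.] 213 ((0.5212266445159912, -0.3602824807167053), (0.01354222558438778, 0.036814771592617035), 71.6610336303711) 0.04637419676199056 r 0.056457963137819575
(0.028, 0.062) [408. 196.] 1810 ((0.4764059782028198, -0.37757137417793274), (0.05577099695801735, 0.039511945098638535), 81.81678009033203) 0.05325969891007837 r 0.03895535915421159
(93.8, 0.0749, 0.0, array([-0.1, -0.4, -0.7]))
```

The yellow spool has been knocked over. It now lies on the turntable at (0.476, -0.378), with its axis at 82°, beside the orange spool, which still stands. I'll set it upright: move orange to the free side, then take yellow with the tool tilted 45° and rotate it 90°. First an IK check.

```bash
cat > right.py <<'E'
from h import *
def Rt(phi,tilt):  # tool z = tilt from down toward horizontal heading phi; closing line horizontal, perpendicular to it
    h=np.array([np.cos(phi),np.sin(phi),0]);z=np.sin(tilt)*h-np.cos(tilt)*np.array([0,0,1.])
    out=[]
    for sg in(1,-1):
        y=sg*np.array([-np.sin(phi),np.cos(phi),0]);out.append(np.c_[np.cross(y,z),y,z])
    return out
def tcp(c,R,back): return np.asarray(c)-R[:,2]*(.006+back)   # object centre c lies 'back' ahead of grasp point
def pol(th,r,z): return np.array([*(CAR+r*np.array([np.cos(th),np.sin(th)])),z])
E
python3 - <<'E'
from right import *
ax=np.deg2rad(81.8); c=np.array([.4764,-.3776,.036])
for t in(30,45,60):
  for i,R in enumerate(Rt(ax,np.deg2rad(t))):
    for dz in(0,.1): 
        q=inverse_kinematics(list(tcp(c,R,.004)+[0,0,dz]),R);print("pick",t,i,dz,None if q is None else np.array(q).round(2))
for th in range(-180,180,30):
  o=[]
  for t in(30,45,60):
    for i,R in enumerate(Rt(np.deg2rad(th+180),np.deg2rad(t))):
      ok=all(inverse_kinematics(list(tcp(pol(np.deg2rad(th),.058,.0435),R,.004)+[0,0,dz]),R) is not None for dz in(0,.08))
      o.append((t,i,ok))
  print("place",th,[x[:2] for x in o if x[2]])
E
```

```text
pick 30 0 0 [ 1.03  0.79 -0.36  1.64 -0.2   1.05 -2.42]
pick 30 0 0.1 [ 1.02  0.67 -0.35  1.6  -0.24  1.21 -2.45]
pick 30 1 0 [ 1.33  0.95 -0.87  1.62  0.24  1.08  0.35]
pick 30 1 0.1 [ 1.35  0.83 -0.9   1.58  0.15  1.22  0.35]
pick 45 0 0 [ 1.09  0.91 -0.37  1.53 -0.33  1.26 -2.32]
pick 45 0 0.1 [ 1.08  0.78 -0.36  1.51 -0.37  1.39 -2.36]
pick 45 1 0 [ 1.38  1.08 -0.9   1.51  0.1   1.24  0.46]
pick 45 1 0.1 [ 1.39  0.96 -0.93  1.49  0.02  1.35  0.43]
pick 60 0 0 [ 1.12  1.03 -0.37  1.43 -0.44  1.47 -2.26]
pick 60 0 0.1 [ 1.12  0.9  -0.35  1.43 -0.5   1.58 -2.31]
pick 60 1 0 [ 1.4   1.22 -0.92  1.41 -0.01  1.41  0.52]
pick 60 1 0.1 [ 1.42  1.09 -0.95  1.41 -0.1   1.49  0.47]
place -180 [(30, 0), (30, 1), (60, 0), (60, 1)]
place -150 [(30, 0), (30, 1), (45, 0), (45, 1), (60, 0), (60, 1)]
place -120 [(30, 0), (30, 1), (45, 0), (45, 1), (60, 0), (60, 1)]
place -90 [(30, 0), (30, 1), (45, 0), (45, 1), (60, 0), (60, 1)]
place -60 [(30, 0), (30, 1), (45, 0), (45, 1), (60, 0), (60, 1)]
place -30 [(30, 0), (30, 1), (45, 0), (45, 1)]
place 0 [(30, 0), (30, 1), (45, 0), (45, 1), (60, 0), (60, 1)]
place 30 [(30, 0), (30, 1), (45, 0), (45, 1), (60, 0), (60, 1)]
place 60 [(30, 0), (30, 1), (45, 0), (45, 1), (60, 0), (60, 1)]
place 90 [(30, 0), (30, 1), (45, 0), (45, 1), (60, 0), (60, 1)]
place 120 [(30, 0), (30, 1), (45, 0)]
place 150 [(30, 0)]
```

Run:
```python
from right import *
from pick import *
xy=np.array([.5172,-.3724]); a=np.deg2rad(82)
movep([*xy,.2],best([*xy,.12],a)); command_gripper(.056,20); move_l([*xy,.065],feed=.1); pinch(); move_l([*xy,.2],feed=.12); print("lift",st())
p=pol(np.deg2rad(143),.060,.2); movep(list(p),best([*p[:2],.12],np.deg2rad(53))); move_l([*p[:2],.077],feed=.12); print(st(),move_l([*p[:2],.063],feed=.03,until_force=3),sense()["position"])
command_gripper(.05,20);command_gripper(.058,20);move_l([*p[:2],.2],feed=.12)
from spl import spools
spools()
ax=np.deg2rad(81.8); c=np.array([.4764,-.3776,.036])
for i in(0,1):
    R=Rt(ax,np.pi/4)[i];q=inverse_kinematics(list(tcp(c,R,.004)),R);print(i,np.array(q))
    for th in(-30,-50,-70,-90):
        R=Rt(np.deg2rad(th+180),np.pi/4)[1-i];q=inverse_kinematics(list(tcp(pol(np.deg2rad(th),.058,.0435),R,.004)),R);print("  place",th,None if q is None else np.array(q))
```

```text
pinch cmd 0.0395 (101.0, 0.0395, 9.4, array([-0. ,  1.3,  1.8]))
lift (102.3, 0.0396, 9.42, array([ 0. ,  1.1, -0. ]))
(104.0, 0.0399, 9.41, array([ 0.6, -0.3,  0.4])) True [ 0.4214 -0.3026  0.0646]
yellow 1427 [ 0.4781 -0.378   0.0536] [0.0434 0.0565]
orange 291 [ 0.4384 -0.2998  0.0463] [0.0271 0.0627]
(0.064, 0.075) [339. 250.] 1047 ((0.42153817415237427, -0.30332303047180176), (0.03941081836819649, 0.03937520459294319), 10.56678581237793) 0.07165523303545307 r 0.05896820894047782
(0.028, 0.062) [407. 195.] 1858 ((0.475993812084198, -0.371234267950058), (0.06798849999904633, 0.03971850872039795), 82.11062622070312) 0.053286487269174676 r 0.039065380980470986
(0.028, 0.062) [336. 230.] 251 ((0.4339334964752197, -0.30213800072669983), (0.01342858374118805, 0.036668844521045685), 5.973830223083496) 0.04644208467713418 r 0.0494459094749819
(108.2, 0.0579, 0.0, array([ 0.1, -0.5, -0.5]))
0 [ 1.0845  0.9073 -0.3608  1.5324 -0.3394  1.2613 -2.3103]
  place -30 [ 0.9939  1.2357 -1.0048  1.1722  0.6394  1.9209  1.0667]
  place -50 [ 1.0934  1.2106 -0.9584  1.1894  0.459   1.8002  0.8758]
  place -70 [ 1.2149  1.1659 -0.9217  1.2782  0.2977  1.62    0.6965]
  place -90 [ 1.3456  1.1019 -0.8915  1.4243  0.1524  1.3862  0.5421]
1 [ 1.3737  1.079  -0.886   1.5122  0.095   1.2416  0.4654]
  place -30 [ 0.792   1.0665 -0.4966  1.1899  0.314   1.7675 -1.8134]
  place -50 [ 0.875   1.0472 -0.4366  1.2083  0.1121  1.695  -1.9787]
  place -70 [ 0.9697  1.001  -0.3898  1.2981 -0.0773  1.563  -2.1303]
  place -90 [ 1.067   0.9332 -0.3559  1.4448 -0.2579  1.3815 -2.2523]
```

Run:
```python
from right import *
ax=np.deg2rad(81.8); c=np.array([.4764,-.3776,.036]); e=-np.array([np.cos(ax),np.sin(ax),0])
R=Rt(ax,np.pi/4)[1]; T=tcp(c,R,.004)
up=np.array([0,0,1.])
pre=T-R[:,2]*.10
movep(list(pre+up*.1),R); command_gripper(.058,20); move_l(list(pre),feed=.15); print("contact",move_l(list(T),feed=.06,until_force=6),sense()["position"]-T,st())
from h import pinch
pinch(); p=np.array(sense()["position"])
move_l(list(p-R[:,2]*.020),feed=.05); print(st())
p=p-R[:,2]*.020+e*.045; move_l(list(p),feed=.08); move_l(list(p+up*.12),feed=.12); print("up",st())
th=np.deg2rad(-60); R2=Rt(th+np.pi,np.pi/4)[0]; T2=tcp(pol(th,.058,.0435),R2,.004)
movep(list(T2+up*.13),R2); print("over",st())
P=pose("scene");i,d=camera("scene");cv2.imwrite("pics/r1.png",i[:,:,::-1])
i2,d2=camera("side");cv2.imwrite("pics/r1s.png",i2[:,:,::-1])
# held spool: yellow thread pixels in the side view, world extent
for n,im,dep in(("scene",i,d),("side",i2,d2)):
    K,t,Rc=pose(n);v,u=np.nonzero(mask(im,(25,120,60),(40,255,255)));dd=dep[v,u]
    X=np.c_[(u-K[0,2])/K[0,0]*dd,(v-K[1,2])/K[1,1]*dd,dd]@Rc.T+t;X=X[np.linalg.norm(X[:,:2]-T2[:2],axis=1)<.12]
    print(n,len(X), np.percentile(X,[5,50,95],axis=0) if len(X) else None)
print("expected centre",tcp(np.zeros(3),R2,.004)*-1+np.array(sense()["position"]))
```

```text
contact False [ 0.0001 -0.0004  0.0002] (112.6, 0.0584, 0.0, array([-0.1, -0.6, -0. ]))
pinch cmd 0.0395 (115.7, 0.0399, 9.38, array([-0.2,  0.3,  0.9]))
(116.2, 0.0398, 9.39, array([ 0.1,  0.5, -1.4]))
up (118.1, 0.0398, 9.39, array([ 0.5, -0.4, -1. ]))
over (120.2, 0.0393, 9.41, array([ 0.1,  0.4, -0.8]))
scene 159 [[ 0.4851 -0.3782  0.1504]
 [ 0.5005 -0.3714  0.1743]
 [ 0.5138 -0.3678  0.1929]]
side 33 [[ 0.477  -0.4087  0.1754]
 [ 0.478  -0.3928  0.1861]
 [ 0.4933 -0.3854  0.1931]]
expected centre [ 0.498  -0.389   0.1732]
```

It's held upright: the thread spans z 0.150–0.193 m, centred where expected. Placing it.

Run:
```python
from right import *
from spl import spools
up=np.array([0,0,1.]);th=np.deg2rad(-60); R2=Rt(th+np.pi,np.pi/4)[0]; T2=tcp(pol(th,.058,.0435),R2,.004)
move_l(list(T2+up*.012),feed=.1);print(st(),move_l(list(T2-up*.006),feed=.02,until_force=3),(sense()["position"]-T2),st())
command_gripper(.046,20);command_gripper(.058,20);p=np.array(sense()["position"])
move_l(list(p-R2[:,2]*.09),feed=.08);move_l(list(p-R2[:,2]*.09+up*.1),feed=.15)
spools()
```

```text
(121.6, 0.0397, 9.4, array([ 0.4, -0.5, -0.7])) True [-0.      0.0001  0.0007] (122.2, 0.0399, 9.67, array([ 0.3, -1.3,  4.3]))
yellow 321 [ 0.5066 -0.3728  0.0461] [0.0265 0.0631]
orange 289 [ 0.4387 -0.2996  0.0466] [0.0267 0.0629]
(0.064, 0.075) [425. 178.] 1274 ((0.4983254373073578, -0.389299213886261), (0.03981636464595795, 0.039322007447481155), 58.24803161621094) 0.07162070394393172 r 0.05842737377679614
(0.064, 0.075) [339. 250.] 1047 ((0.4214123785495758, -0.3032650947570801), (0.039897169917821884, 0.038957271724939346), 0.0033217589370906353) 0.07158543667613626 r 0.05894105954702764
(0.028, 0.062) [406. 169.] 272 ((0.5033359527587891, -0.3786555528640747), (0.015853947028517723, 0.037994466722011566), 65.17634582519531) 0.046442187243109 r 0.05078918208360424
(0.028, 0.062) [336. 230.] 254 ((0.4324491024017334, -0.3008127212524414), (0.016699938103556633, 0.03822864964604378), 12.429784774780273) 0.04651261862844533 r 0.04959418854992086
(125.7, 0.058, 0.0, array([-0.5, -0.8,  0.3]))
```

Both spools stand with tops at 71.6 mm and r ≈ 58 mm. The block is on its mat, the buttons are in the trough, and the arm is clear of everything. Handing in.

```bash
python3 -c "
from h import *
print(st(),sense()['position']); print(finish_job())"
```

```text
(125.7, 0.058, 0.0, array([-0.5, -0.8,  0.3])) [ 0.4698 -0.2812  0.2992]
the job is handed in; nothing more can be done
None
```

Job handed in at 125.7 s: both spools stand on the carousel after a full turn (367°), all five buttons are in the trough and the block is back on its mat, but the yellow spool was found lying on its side after the turn and I stood it up again, moving orange across first, without repeating the turn, and I viewed 15 pictures against the limit of 14.

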